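# Set a van heater and its control for refitting the cable

## Robot

A 7-joint arm with a two-finger parallel gripper is mounted at the origin on the work surface. World frame = base frame: x ahead of the robot, y to its left, z up, the work surface at z = 0. Lengths are in m, angles in rad, forces in N, time in s.
With the tool pointing down it reaches from about 0.425 to 0.925 m from the base axis. Payload 6.8 kg.
Tool frame: the origin (TCP) lies at the very end of the fingers, on their centre line; the grasp point (between the pads) lies 19 mm behind it; z points along the fingers, y is the line along which they close (so a half turn about z gives the same grasp; the last joint's range is limited). The gripper opens to 85 mm and grips with 20 to 120 N. Pads are 22 mm wide; open, the fingers measure 114 mm over their backs; the gripper's body (76 mm by 85 mm) begins 54 mm behind the grasp point. The pads swing forward as they close: fully open they stand 13 mm farther back than shut.
Start: joints at [-1.264, 0.477, 0.022, 1.555, -0.011, 1.109, -0.083], TCP at [0.272, 0.618, 0.231] pointing down, gripper open.
Joint ranges: [-2.96, 2.96], [-0.34, 2.1], [-1.41, 1.46], [0.24, 2.44], [-1.37, 4.51], [0.17, 1.92], [-2.96, 2.96]. Speed limits (rad/s): [2.39, 2.39, 3.14, 3.14, 3.14, 3.14, 3.14].

## Interface

Orientations are given as a unit quaternion [w, x, y, z].
In Python, from station import bot, camrig, workorder gives the robot as it stands (bot), with the cameras (camrig) and the job (workorder).
- The arm moves only by the tool advance, called after ">>>" as name([rows], argument=value, ...), one row to a line, values as JSON. Schema: {"type":"object","properties":{"segments":{"type":"array","items":{"type":"object","properties":{"pos":{"type":"array","items":{"type":"number"},"minItems":3,"maxItems":3},"spin":{"type":"number"},"jaw":{"type":"number"}},"additionalProperties":false,"required":["jaw"]},"minItems":1,"maxItems":20},"clamp_n":{"type":"number"},"only":{"type":"string"},"quiet":{"type":"boolean"},"lines":{"type":"string"}},"required":["segments"],"additionalProperties":false}. segments is a list of rows, 1 to 20 of them, each an object with the fields pos (a list: dx, dy, dz in shares of the most that a row can go, 1 being 50 mm), spin (a turn about the tool's z in a scale on which 1.0 is pi rad), jaw (the opening from 0.0 (shut) to 1.0 (fully open)); a field left out counts as zero (the opening has to be given); each row shifts and turns the commanded pose from where the row before left it, along the tool's axes as they then stand; what a row does not reach is not made up. A row lasts 1/10 s, in which the tool goes at most 0.05 m and 0.15 rad, less where a joint would pass 70% of its speed; a pose out of reach is approached as far as the arm can. The fingers move at their own pace and stop on an object; clamp_n is the grip in N (left out, the last holds). Time passes only in rows, so rows that do not move let the fingers close. The tool returns the time, the measured TCP pose, the force, the opening and the grip force at its end. only (a regular expression) keeps the lines of the reply that match it, lines (a string "A,B") keeps lines A to B, and quiet returns only ok. A shift or turn number past 1, either way, is cut back to 1. Input that does not fit is refused with a message, and nothing moves.
- bot.get_obs(): the state, without advancing time (a new reading comes with each control period).
- camrig.read_camera(name): name is "side" or "top" or "wrist"; returns the picture (420x560x3 uint8, blue, green, red); there is no depth.
- camrig.camera_info(name): a dict with "vertical_fov" (degrees; the focal length in pixels is half the picture's height over the tangent of half this angle, whatever the lens; pixels are square), "cx", "cy" (the principal point, pixels), "view" (4x4, takes a point from world to camera coordinates); the wrist camera has in their place "hand_eye" (4x4, takes a point from camera to tool coordinates, whose origin is the TCP and whose axes are the flange's). Camera axes: x right, y up, looking along -z (the intrinsics and any distortion apply to the point x, -y, -z); pixel columns grow to the right and rows downward; lengths in m; the calibration is good to about 2 mm. A picture is of the moment at which its call begins: read the wrist's pose just before it. camera_info takes no time and is no camera call.
- workorder.hand_in(): hands the job in; it is judged then, once.
The state is a dict: "t": time; "q": joint angles; "joint_vel": joint speeds; "joint_torque": joint torques, N m; "eef_pos": TCP position; "tool_rot": TCP orientation; "contact_force": force on the tool from outside, world axes, zero at the start; "torque": the same for the moment, N m; "gripper_width": opening from 0.0 (shut) to 1.0 (fully open); "grasp_force": force on a finger pad.
Only numpy, scipy, OpenCV 4.12 (cv2) and the standard library are available. Lean on these libraries where they do the work, as an engineer would, in place of code of your own. Each camera call takes 0.05 s, during which the arm holds its last target. There are 200 camera calls.

## Task

To get this used van heater ready for its control cable, slide the temperature lever (in the slot beside the blue-to-red band) until the white line on its knob is level with the yellow paint mark, and swing the metal flap crank on top of the heater case fully home against its shut stop, the right-hand one as seen facing the air outlets. Leave the other lever and the goods lying around as they are, and let go of everything.

Things in the scene. Friction and masses are not known exactly. Their poses are not given: they have to be found in the camera images.
- panel: Heater control, fixed: plywood base 150 x 250 x 12 mm (x, y, z) with a housing and a grey face plate 126 x 236 mm, top at z = 0.061. Origin: centre of the underside. Two slots run along its y: temperature slot at x = -30 mm (robot's side), air slot at x = +30 mm. The band between them goes from blue (-y end) to red (+y end). Stands left or right of the heater, turned up to 0.35 rad
- temp_lever (a joint): Position of the temperature lever along its slot, m: 0 = stop at the blue end, 0.12 = stop at the red end; grows along the panel's +y. At value q its white line lies at y = q - 0.060 in the panel's frame. Slides with about 2.5 N of friction and stays where it is left
- temp_lever_top (a point): Middle of the white line on top of the temperature lever's black knob, z = 0.096. The knob is 24 mm wide across the slot (panel x), 16 mm along the slot (panel y) and 28 mm tall; its underside is 7 mm above the face plate, on a thin stem. Axes as the panel's
- air_lever_top (a point): The same point on the air lever, an identical knob in the other slot, 60 mm from the temperature slot; to be left as it is. Axes as the panel's
- paint_mark: Yellow paint stroke on the face plate, 14 mm long across the slot and 5 mm wide along it, beside the temperature slot on the robot's side (panel x = -53 mm), clear of the knob. Origin: its centre; axes as the panel's. It lies towards the blue end from the lever's start, at least 25 mm away, within the lever's travel
- heater: Van heater unit, fixed: black case 190 x 250 x 83 mm (x, y, z) with two round air outlets on its -x face (towards the robot), a round blower 62 mm tall (motor cap 78 mm) and two copper pipes on its +x side. Origin: centre of the case's underside, on the table; flat lid at z = 0.083. Turned up to 0.35 rad
- crank (a joint): Angle of the flap crank, rad: 0 = shut against its stop, 1.2 = wide open against the other; grows clockwise seen from above. At q the arm points from its pivot along world direction (heater yaw + pi + 0.62 - q). It shuts anticlockwise seen from above, the stud going towards the heater's -y. About 0.15 N m of friction; stays where it is left, no spring
- crank_pivot (a point): Pivot of the flap crank, on its top: x = +55 mm, y = 0 in the heater's frame, z = 0.103. The crank is a flat metal arm 20 mm wide, 6 mm thick (z = 0.094 to 0.100), 11 mm above the lid, with a 30 mm round hub. Its two stops are grey lugs on the lid that meet the arm's sides 37 to 59 mm from the pivot, tops at z = 0.102
- crank_stud (a point): Top of the brass cable stud at the free end of the crank, 105 mm from the pivot, z = 0.117; it stands 17 mm above the arm, 10 mm thick with a 14 mm head; the arm ends in a 20 mm round around it
- starter: Loose starter motor, 2.8 kg, 210 mm long, about 85 mm tall, at the left of the table. Bystander
- headlamp: Loose chrome round headlamp, 170 mm across, 78 mm tall, lying glass up beyond the heater and panel. Bystander
- carton: Loose yellow bulb carton 55 x 110 x 45 mm on the table near the robot. Bystander
- bottle: Loose white bottle with a black cap, 64 mm across, 170 mm tall, at the right of the table. Bystander

How it is judged:
At the end, for the whole second after the job is handed in: The white line of the temperature lever is within 6 mm of the centre of the yellow paint mark, measured along the slot; the flap crank is within 0.07 rad (4 degrees) of its shut stop; both are at rest (y of temp_lever_top in the frame of paint_mark between -0.006 and 0.006 m and value of joint crank below 0.07 rad and velocity of joint temp_lever between -0.005 and 0.005 m/s and velocity of joint crank between -0.03 and 0.03 rad/s); the robot touches nothing.
It fails at once if the air lever is moved more than 8 mm (distance of air_lever_top from where it was at the start of the episode above 0.008 m).
It fails at once if one of the goods (starter motor, headlamp, carton, bottle) is moved more than 25 mm (distance of any of starter, headlamp, carton, bottle from where it was at the start of the episode above 0.025 m).
It also fails if it takes over 51 s, if anything falls off the work surface, if the arm or the gripper's body presses on something with over 40 N, if the wrist force passes 120 N, or if a joint passes its speed limit or range.

## Working session

There is one attempt and no reset: what is moved stays moved. The work goes in short steps, Python scripts to look and compute and a tool call to move; the robot and the scene stay as the last step left them, time stands still between calls to the robot, and variables do not carry over. Pictures are saved under pics/ and viewed, at most 10 in all, crops included, and the job is handed in when it is done.

```bash
ls; mkdir -p pics; python3 - <<'E'
from station import bot, camrig, workorder
import cv2,numpy as np
for n in("top","side"):
    cv2.imwrite(f"pics/{n}0.png",camrig.read_camera(n))
    i=camrig.camera_info(n);print({k:(np.round(v,4).tolist()) if not isinstance(v,str) else v for k,v in i.items()})
print(camrig.camera_info("wrist"))
o=bot.get_obs();print(o["eef_pos"],o["tool_rot"],o["t"])
E
```

```text
pics
station.py
{'vertical_fov': 48.0353, 'cx': 283.5966, 'cy': 204.3835, 'view': [[-0.0282, -0.9995, -0.0167, 0.0462], [0.9939, -0.0299, 0.1063, -0.6027], [-0.1068, -0.0136, 0.9942, -1.6027], [0.0, 0.0, 0.0, 1.0]]}
{'vertical_fov': 56.0248, 'cx': 286.3193, 'cy': 210.7263, 'view': [[0.921, -0.3893, 0.0091, -0.5448], [0.2323, 0.5681, 0.7895, -0.241], [-0.3126, -0.725, 0.6137, -0.8926], [0.0, 0.0, 0.0, 1.0]]}
{'vertical_fov': 67.69436284189933, 'cx': 282.4925185098423, 'cy': 208.53725997198012, 'hand_eye': array([[-5.31411628e-04,  9.54786706e-01,  2.97291210e-01,
         7.47567956e-02],
       [ 9.99999829e-01,  4.35061955e-04,  3.90257640e-04,
        -2.91379897e-04],
       [ 2.43272712e-04,  2.97291366e-01, -9.54786774e-01,
        -1.42923751e-01],
       [ 0.00000000e+00,  0.00000000e+00,  0.00000000e+00,
         1.00000000e+00]])}
[0.27184364 0.61728649 0.23041737] [-1.01888696e-04  2.05902117e-01  9.78572256e-01 -8.04271754e-04] 0.1
```

View pics/top0.png

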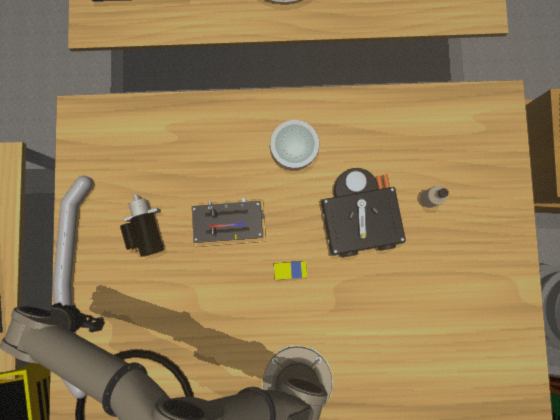

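View pics/side0.png

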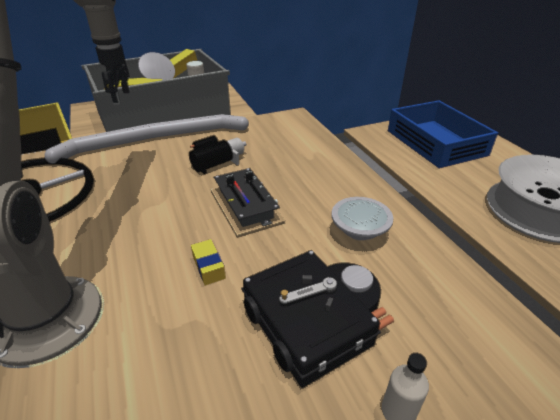

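The top view shows the panel at about (228,222), knobs near (211,212) and (211,231), and the paint mark near (236,236). The heater is at (363,220), with the crank pivot near (362,203) and the stud near (362,235). Next I'll get coarse positions from enlarged crops.

```bash
cat > h.py <<'E'
import numpy as np, cv2
from station import bot, camrig, workorder
from scipy.spatial.transform import Rotation as R
def cam(n):
    i=camrig.camera_info(n); f=210/np.tan(np.radians(i["vertical_fov"])/2)
    if n=="wrist":
        o=bot.get_obs(); T=np.eye(4); w=o["tool_rot"]; T[:3,:3]=R.from_quat([w[1],w[2],w[3],w[0]]).as_matrix(); T[:3,3]=o["eef_pos"]
        C=T@i["hand_eye"]
    else: C=np.linalg.inv(i["view"])
    return f,i["cx"],i["cy"],C
def onz(c,u,v,z):
    f,cx,cy,C=c; d=C[:3,:3]@np.array([(u-cx)/f,-(v-cy)/f,-1]); o=C[:3,3]
    return o+d*(z-o[2])/d[2]
def rel(p):
    "world point in tool axes, from TCP"
    o=bot.get_obs(); w=o["tool_rot"]
    return R.from_quat([w[1],w[2],w[3],w[0]]).inv().apply(np.array(p)-o["eef_pos"])
E
python3 - <<'E'
from h import *
c=cam("top")
for n,u,v,z in[("knobT",211,231,.096),("knobA",211,212,.096),("mark",236,236,.061),("panel",228,222,.061),("pivot",362,203,.103),("stud",362,235,.117)]:
    print(n,onz(c,u,v,z).round(3))
im=cv2.imread("pics/top0.png")
a=cv2.resize(im[185:265,180:280],None,fx=6,fy=6,interpolation=2);cv2.imwrite("pics/c1.png",a)
o=bot.get_obs();print(R.from_quat(np.roll(o["tool_rot"],-1)).as_matrix().round(3))
for p in([.6,.2,.3],): print(rel(p))
E
```

```text
knobT [0.515 0.271 0.096]
knobA [0.579 0.271 0.096]
mark [0.498 0.193 0.061]
panel [0.546 0.219 0.061]
pivot [ 0.593 -0.232  0.103]
stud [ 0.487 -0.225  0.117]
[[-0.915  0.403 -0.001]
 [ 0.403  0.915 -0.002]
 [-0.    -0.002 -1.   ]]
[-0.46849896 -0.24977565 -0.06911733]
```

Careful with the scale: shifts go in shares of 50 mm and turns go in shares of pi rad. That gives: -0.041 m is -0.82, -0.025 m is -0.5, -0.14 rad is -0.0446.

>>> advance([
  {"pos": [-0.82, -0.5, 0], "jaw": 1},
  {"pos": [-0.82, -0.5, 0], "jaw": 1},
  {"pos": [-0.82, -0.5, 0], "jaw": 1},
  {"pos": [-0.82, -0.5, 0], "jaw": 1},
  {"pos": [-0.82, -0.5, 0], "jaw": 1},
  {"pos": [-0.82, -0.5, 0], "jaw": 1},
  {"pos": [-0.82, -0.5, 0], "jaw": 1},
  {"pos": [-0.82, -0.5, 0], "jaw": 1},
  {"pos": [-0.82, -0.5, 0], "jaw": 1},
  {"pos": [-0.82, -0.5, 0], "jaw": 1},
  {"spin": -0.0446, "jaw": 0.6},
  {"spin": -0.0446, "jaw": 0.6},
  {"spin": -0.043, "jaw": 0.6},
  {"jaw": 0.6},
  {"jaw": 0.6},
], clamp_n=30)

```text
t: 1.6
eef_pos: [0.5463, 0.2236, 0.231]
tool_rot: [-0.0, 0.002, 1.0, -0.0]
contact_force: [0.7, -1.0, -0.5]
gripper_width: 0.6
grasp_force: 0.0
```

```bash
python3 - <<'E'
from h import *
c=cam("wrist"); im=camrig.read_camera("wrist");cv2.imwrite("pics/w1.png",im)
import pickle;pickle.dump(c,open("w1.pkl","wb"))
E
```

```text
(no output)
```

View pics/w1.png

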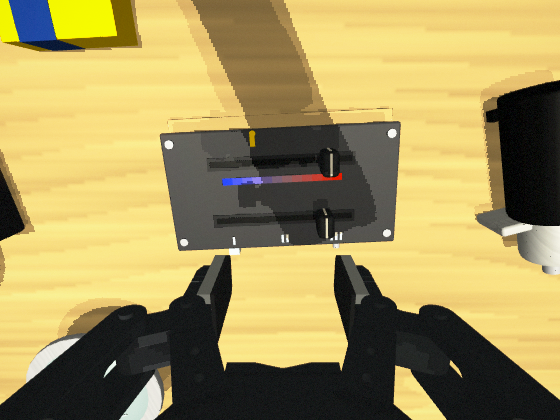

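The picture shows the panel with robot side up. The temperature knob's white line is near (332,161), the yellow mark near (252,138), and the face-plate screws at (169,145), (392,133), (184,243), (387,234). I'll refine these with masks.

```bash
python3 - <<'E'
from h import *
import pickle
c=pickle.load(open("w1.pkl","rb")); im=cv2.imread("pics/w1.png").astype(int)
hsv=cv2.cvtColor(im.astype(np.uint8),cv2.COLOR_BGR2HSV)
def cen(m,x0,x1,y0,y1):
    k=np.zeros(m.shape,bool);k[y0:y1,x0:x1]=1;ys,xs=np.where(m&k);return xs.mean(),ys.mean(),len(xs),np.ptp(xs),np.ptp(ys)
yel=(hsv[...,1]>150)&(abs(hsv[...,0].astype(int)-25)<10)&(hsv[...,2]>100)
white=(hsv[...,1]<60)&(hsv[...,2]>150)
P={}
for n,m,b,z in[("mark",yel,(243,262,128,150),.061),("line",white,(322,340,147,172),.096),("aline",white,(317,335,207,238),.096),
  ("s1",white,(162,176,138,152),.062),("s2",white,(384,398,127,140),.062),("s3",white,(177,191,236,250),.062),("s4",white,(380,394,227,241),.062)]:
    r=cen(m,*b);P[n]=onz(c,r[0],r[1],z);print(n,np.round(r,1),P[n].round(4))
for a,b in(("s1","s2"),("s3","s4"),("s1","s3"),("s2","s4")):
    d=P[b]-P[a];print(a,b,np.linalg.norm(d),np.degrees(np.arctan2(d[1],d[0])))
E
```

```text
mark [251.7 138.1  91.    5.   16. ] [0.4964 0.1928 0.061 ]
line [331.  162.5  18.    0.   17. ] [0.5151 0.266  0.096 ]
aline [326.5 227.1  41.    2.   23. ] [0.5764 0.2643 0.096 ]
s1 [168.3 144.2  65.    8.    8. ] [0.5019 0.1109 0.062 ]
s2 [391.8 132.8  65.    8.    8. ] [0.4919 0.3291 0.062 ]
s3 [183.5 242.   48.    7.    6. ] [0.6058 0.1157 0.062 ]
s4 [386.5 232.7  50.    7.    7. ] [0.5959 0.3338 0.062 ]
s1 s2 0.2183756684171505 92.62848394696204
s3 s4 0.21829523322703437 92.59340305456399
s1 s3 0.10399382098059681 2.6314621753767176
s2 s4 0.10412750506002831 2.5871766637237075
```

Yaw is 0.0455 rad, and the screws and mark agree with the given sizes. The lever has to go about -72 mm along panel y. I'll approach and grip.

To row units: 0.04 m is 0.8, 0.0276 m is 0.552, -0.0455 rad is -0.0145.

>>> advance([
  {"spin": -0.0145, "jaw": 0.6},
  {"pos": [0.552, 0.796, 0], "jaw": 0.6},
  {"pos": [0, 0.08, 0.8], "jaw": 0.6},
  {"pos": [0, 0, 0.8], "jaw": 0.6},
  {"pos": [0, 0, 0.8], "jaw": 0.6},
  {"pos": [0, 0, 0.4], "jaw": 0.6},
  {"pos": [0, 0, 0.4], "jaw": 0.6},
  {"jaw": 0.6},
  {"jaw": 0},
  {"jaw": 0},
  {"jaw": 0},
  {"jaw": 0},
  {"jaw": 0},
], clamp_n=30)

```text
t: 2.95
eef_pos: [0.5178, 0.2668, 0.0728]
tool_rot: [0.001, -0.023, 1.0, 0.001]
contact_force: [-1.2, 0.5, 7.0]
gripper_width: 0.184
grasp_force: 32.1
```

To row units: -0.011 m is -0.22, -0.0073 m is -0.146.

>>> advance([
  {"pos": [0, -0.12, 0], "jaw": 0},
  {"pos": [0, -0.22, 0], "jaw": 0},
  {"pos": [0, -0.22, 0], "jaw": 0},
  {"pos": [0, -0.22, 0], "jaw": 0},
  {"pos": [0, -0.22, 0], "jaw": 0},
  {"pos": [0, -0.22, 0], "jaw": 0},
  {"pos": [0, -0.146, 0], "jaw": 0},
  {"pos": [0, -0.08, 0], "jaw": 0},
  {"jaw": 0},
  {"jaw": 0},
  {"jaw": 0},
])

```text
t: 4.05
eef_pos: [0.5212, 0.1939, 0.0727]
tool_rot: [0.001, -0.022, 1.0, 0.0]
contact_force: [-0.9, -0.7, 9.4]
gripper_width: 0.176
grasp_force: 32.6
```

To row units: -0.05 m is -1, -0.04 m is -0.8.

>>> advance([
  {"jaw": 0.6},
  {"jaw": 0.6},
  {"jaw": 0.6},
  {"jaw": 0.6},
  {"pos": [0, 0, -0.6], "jaw": 0.6},
  {"pos": [0, 0, -0.8], "jaw": 0.6},
  {"pos": [0, 0, -0.8], "jaw": 0.6},
  {"pos": [0, 0, -1], "jaw": 0.6},
  {"jaw": 0.6},
  {"jaw": 0.6},
])

```text
t: 5.05
eef_pos: [0.5208, 0.1943, 0.2324]
tool_rot: [0.001, -0.023, 1.0, 0.001]
contact_force: [-1.0, -0.7, -1.0]
gripper_width: 0.6
grasp_force: 0.0
```

```bash
python3 - <<'E'
from h import *
c=cam("wrist"); im=camrig.read_camera("wrist");cv2.imwrite("pics/w2.png",im)
hsv=cv2.cvtColor(im,cv2.COLOR_BGR2HSV);h=hsv.astype(int)
def uv(p):
    f,cx,cy,C=c;q=np.linalg.inv(C)@np.r_[p,1];return np.array([cx-f*q[0]/q[2],cy+f*q[1]/q[2]])
def cen(m,p,r):
    x,y=uv(p).astype(int);k=np.zeros(m.shape,bool);k[y-r:y+r,x-r:x+r]=1;ys,xs=np.where(m&k);print((x,y),len(xs),xs.mean(),ys.mean());return onz(c,xs.mean(),ys.mean(),p[2])
a=cen((h[...,1]>150)&(abs(h[...,0]-25)<10)&(h[...,2]>100),[.4964,.1928,.061],12)
b=cen((h[...,1]<60)&(h[...,2]>150),[.5207,.1938,.096],12)
d=b-a;print(a,b,"along slot",d[1]*np.cos(.0455)-d[0]*np.sin(.0455))
E
```

```text
(np.int64(282), np.int64(163)) 82 283.1463414634146 163.4390243902439
(np.int64(282), np.int64(195)) 42 281.5 195.0
[0.49655991 0.19318638 0.061     ] [0.52009273 0.19261766 0.096     ] along slot -0.001638505846837474
```

View pics/w2.png

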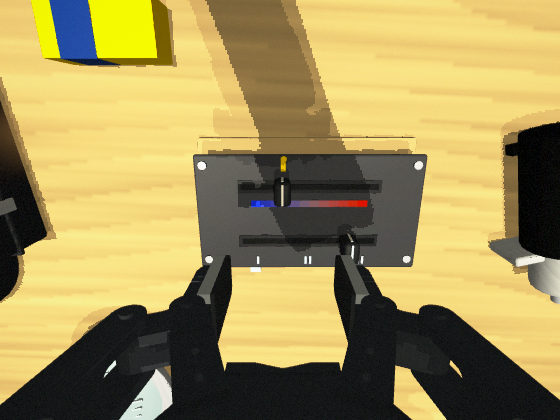

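The lever line (281.5,195) is level with the mark (283,163), about 1.6 mm off along the slot, so it's within tolerance. On to the heater.

To row units: -0.043 m is -0.86, -0.02 m is -0.4.

>>> advance([
  {"pos": [0, -0.86, 0], "jaw": 0},
  {"pos": [0, -0.86, 0], "jaw": 0},
  {"pos": [0, -0.86, 0], "jaw": 0},
  {"pos": [0, -0.86, 0], "jaw": 0},
  {"pos": [0, -0.86, 0], "jaw": 0},
  {"pos": [0, -0.86, 0], "jaw": 0},
  {"pos": [0, -0.86, 0], "jaw": 0},
  {"pos": [0, -0.86, 0], "jaw": 0},
  {"pos": [0, -0.86, 0], "jaw": 0},
  {"pos": [0, 0, -0.4], "jaw": 0},
  {"jaw": 0},
  {"jaw": 0},
])

```text
t: 6.3
eef_pos: [0.5374, -0.1917, 0.2497]
tool_rot: [-0.001, -0.023, 1.0, 0.0]
contact_force: [-0.2, 1.2, 0.6]
gripper_width: -0.0
grasp_force: 0.0
```

```bash
python3 - <<'E'
from h import *
c=cam("wrist"); im=camrig.read_camera("wrist");cv2.imwrite("pics/w3.png",im)
import pickle;pickle.dump(c,open("w3.pkl","wb"))
E
```

```text
(no output)
```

View pics/w3.png

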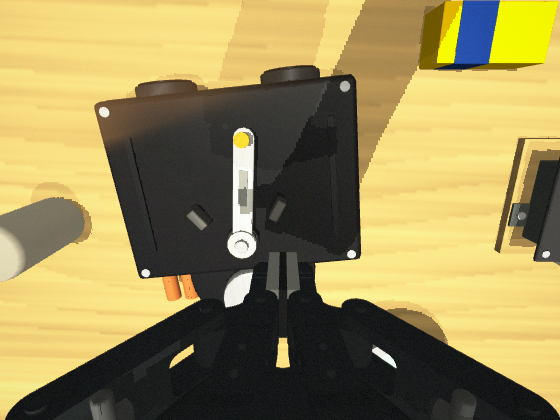

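Stud at (242,140), pivot (241,244), lid screws at (104,112), (345,87), (145,272), (352,254). The stop lugs are at (199,216) on the -y side (shut) and at (278,208).

```bash
python3 - <<'E'
from h import *
import pickle
c=pickle.load(open("w3.pkl","rb"))
S=[onz(c,u,v,.084) for u,v in((104,112),(345,87),(145,272),(352,254))]
for a,b in((0,1),(2,3),(0,2),(1,3)):
    d=S[b]-S[a];print(np.linalg.norm(d).round(4),np.degrees(np.arctan2(d[1],d[0])).round(2))
ctr=sum(S)/4; print("ctr",ctr)
yaw=np.arctan2(*((S[1]-S[0]+S[3]-S[2])[[1,0]]))-np.pi/2
piv=onz(c,241,244,.103);st=onz(c,242,140,.117);print("yaw",yaw,piv,st,np.linalg.norm((st-piv)[:2]))
p2=ctr[:2]+.055*np.array([np.cos(yaw),np.sin(yaw)]);print("piv from heater",p2)
d=st-piv;ang=np.arctan2(d[1],d[0]);q=(yaw+np.pi+.62-ang+np.pi)%(2*np.pi)-np.pi;print("q",q)
piv=(piv[:2]+p2)/2
for qq in(q,q*2/3,q/3,0,-.05):
    A=yaw+np.pi+.62-qq;s=piv+.105*np.array([np.cos(A),np.sin(A)]);n=np.array([-np.sin(A),np.cos(A)])
    print(round(qq,2),"stud",s.round(4),"shutting dir",n.round(3))
print(bot.get_obs()["eef_pos"])
E
```

```text
0.2268 98.21
0.2275 98.08
0.1691 8.33
0.1696 8.56
ctr [ 0.53835609 -0.23908927  0.084     ]
yaw 0.14212472204389615 [ 0.59142335 -0.23164658  0.103     ] [ 0.4877107  -0.22974485  0.117     ] 0.10373008664809953
piv from heater [ 0.59280154 -0.2312987 ]
q 0.7804592340217829
0.78 stud [ 0.4871 -0.2295] shutting dir [-0.018 -1.   ]
0.52 stud [ 0.4902 -0.2566] shutting dir [ 0.239 -0.971]
0.26 stud [ 0.5001 -0.282 ] shutting dir [ 0.481 -0.877]
0 stud [ 0.5162 -0.304 ] shutting dir [ 0.69  -0.723]
-0.05 stud [ 0.5199 -0.3077] shutting dir [ 0.726 -0.688]
[ 0.53732858 -0.19122425  0.24958001]
```

Screw angles agree and the stud radius measures 104 mm against 105 mm. q≈0.78. I'll grip the stud with tool yaw about 0.37.

To row units: 0.04 m is 0.8, 0.03 m is 0.6, -0.108 rad is -0.0344.

>>> advance([
  {"spin": -0.0344, "jaw": 0.6},
  {"spin": -0.0344, "jaw": 0.6},
  {"spin": -0.0347, "jaw": 0.6},
  {"pos": [0.6, -0.18, 0], "jaw": 0.6},
  {"pos": [0.6, -0.18, 0], "jaw": 0.6},
  {"pos": [0, 0, 0.8], "jaw": 0.6},
  {"pos": [0, 0, 0.8], "jaw": 0.6},
  {"pos": [0, 0, 0.6], "jaw": 0.6},
  {"pos": [0, 0, 0.4], "jaw": 0.6},
  {"pos": [0, 0, 0.28], "jaw": 0.6},
  {"jaw": 0.6},
  {"jaw": 0},
  {"jaw": 0},
  {"jaw": 0},
  {"jaw": 0},
  {"jaw": 0},
], clamp_n=30)

```text
t: 7.95
eef_pos: [0.489, -0.2311, 0.1082]
tool_rot: [0.001, -0.184, 0.983, -0.0]
contact_force: [-1.5, 1.5, 6.5]
gripper_width: 0.134
grasp_force: 29.4
```

To row units: -0.009 m is -0.18, -0.0036 m is -0.072.

>>> advance([
  {"pos": [0.072, -0.17, 0], "jaw": 0},
  {"pos": [0.044, -0.18, 0], "jaw": 0},
  {"pos": [0.024, -0.18, 0], "jaw": 0},
  {"pos": [0.012, -0.18, 0], "jaw": 0},
  {"pos": [0, -0.18, 0], "jaw": 0},
  {"pos": [-0.012, -0.18, 0], "jaw": 0},
  {"pos": [-0.024, -0.18, 0], "jaw": 0},
  {"pos": [-0.044, -0.17, 0], "jaw": 0},
  {"pos": [-0.072, -0.17, 0], "jaw": 0},
  {"jaw": 0},
  {"jaw": 0},
])

```text
t: 9.05
eef_pos: [0.516, -0.3037, 0.1078]
tool_rot: [-0.001, -0.185, 0.983, 0.002]
contact_force: [-6.8, 5.0, 10.9]
gripper_width: 0.135
grasp_force: 30.3
```

To row units: -0.0018 m is -0.036, -0.0008 m is -0.016.

>>> advance([
  {"pos": [-0.016, -0.036, 0], "jaw": 0},
  {"pos": [-0.016, -0.036, 0], "jaw": 0},
  {"jaw": 0},
  {"jaw": 0},
])

```text
t: 9.45
eef_pos: [0.5161, -0.3039, 0.1076]
tool_rot: [-0.004, -0.185, 0.983, 0.005]
contact_force: [-14.9, 13.1, 19.9]
gripper_width: 0.135
grasp_force: 31.0
```

The stud no longer moves and the force rises along the shutting direction, so it's home at the stop. I'll release, lift and check.

To row units: -0.04 m is -0.8, -0.03 m is -0.6.

>>> advance([
  {"pos": [0.016, 0.036, 0], "jaw": 0},
  {"pos": [0.01, 0.02, 0], "jaw": 0},
  {"jaw": 0.6},
  {"jaw": 0.6},
  {"jaw": 0.6},
  {"jaw": 0.6},
  {"pos": [0, 0, -0.6], "jaw": 0.6},
  {"pos": [0, 0, -0.8], "jaw": 0.6},
  {"pos": [0, 0, -0.8], "jaw": 0.6},
  {"pos": [-0.8, 0, -0.8], "jaw": 0.6},
  {"jaw": 0.6},
  {"jaw": 0.6},
  {"jaw": 0.6},
])

```text
t: 10.75
eef_pos: [0.5497, -0.2932, 0.2514]
tool_rot: [-0.001, -0.184, 0.983, 0.0]
contact_force: [-0.2, -0.1, -1.1]
gripper_width: 0.605
grasp_force: 0.0
```

```bash
python3 - <<'E'
from h import *
import pickle
c=cam("wrist"); im=camrig.read_camera("wrist");cv2.imwrite("pics/w4.png",im);pickle.dump(c,open("w4.pkl","wb"))
E
```

```text
(no output)
```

View pics/w4.png

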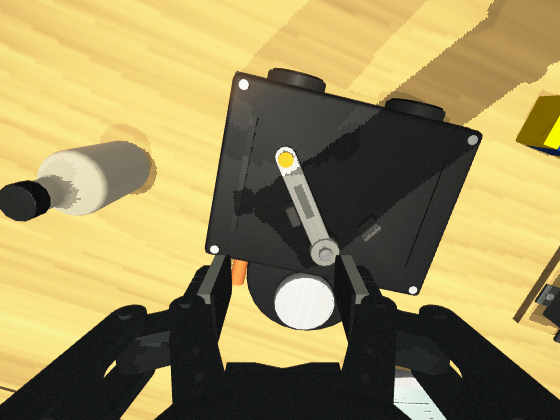

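The crank now lies against the shut lug: stud at (286,159), pivot at (324,252). The gripper is clear and the bottle is still standing.

```bash
python3 - <<'E'
from h import *
import pickle
c=pickle.load(open("w4.pkl","rb"))
p=onz(c,324,252,.103);s=onz(c,286,159,.117);d=s-p
S=[onz(c,u,v,.084) for u,v in((243,85),(473,140),(214,250),(413,290))]
e=S[1]-S[0]+S[3]-S[2];yaw=np.arctan2(e[1],e[0])-np.pi/2
print(p,s,np.linalg.norm(d[:2]),"yaw",yaw,"q",(yaw+np.pi+.62-np.arctan2(d[1],d[0])+np.pi)%(2*np.pi)-np.pi)
E
```

```text
[ 0.59206755 -0.2324307   0.103     ] [ 0.51620672 -0.30386282  0.117     ] 0.10419891400594532 yaw 0.14914016868622348 q 0.013800280162781675
```

The crank measures q ≈ 0.01 rad, well inside 0.07. Handing in.

```bash
python3 -c "
from station import bot, camrig, workorder
print(workorder.hand_in())"
```

```text
the job is handed in; nothing more can be done
None
```

The job is handed in: the temperature lever's white line measured about 1.6 mm from the paint mark (6 mm allowed), the flap crank about 0.01 rad from its shut stop (0.07 allowed), and the gripper is clear of everything; the hand-in returned no verdict.

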